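# Transfer a row of weighed combustion boats to the furnace rack in sequence

### The job

The four weighed combustion boats in the dark grey weighing rack are unmarked, so only their place in the row, counted from the rack's hoop handle, tells which sample is which. Move all four to the empty bright steel furnace rack so that they lie in the same sequence counted from its own hoop handle (the boat nearest the weighing rack's hoop goes nearest the furnace rack's hoop, and so on), each centred across both rails in its own seat. Keep the boats level, set them down without dropping them, and leave the crucible and the timer where they stand.

Things in the scene. Friction and masses are not known exactly. Their poses are not given: they have to be found in the camera images.
- boat_a: one of four identical cream ceramic combustion boats, a trough 60 mm long (own y), 13 wide (own x), 10 high, 14 g; origin at the middle of its underside, z up. Grasp across the 13 mm sides at mid length. At the start it lies in the weighing rack's seat near that rack's own y = +63 mm; neighbouring boats are 42 mm apart, middle to middle
- boat_b: one of four identical cream ceramic combustion boats, a trough 60 mm long (own y), 13 wide (own x), 10 high, 14 g; origin at the middle of its underside, z up. Grasp across the 13 mm sides at mid length. At the start it lies in the weighing rack's seat near that rack's own y = +21 mm; neighbouring boats are 42 mm apart, middle to middle
- boat_c: one of four identical cream ceramic combustion boats, a trough 60 mm long (own y), 13 wide (own x), 10 high, 14 g; origin at the middle of its underside, z up. Grasp across the 13 mm sides at mid length. At the start it lies in the weighing rack's seat near that rack's own y = -21 mm; neighbouring boats are 42 mm apart, middle to middle
- boat_d: one of four identical cream ceramic combustion boats, a trough 60 mm long (own y), 13 wide (own x), 10 high, 14 g; origin at the middle of its underside, z up. Grasp across the 13 mm sides at mid length. At the start it lies in the weighing rack's seat near that rack's own y = -63 mm; neighbouring boats are 42 mm apart, middle to middle
- weighing_rack: dark grey rack, holding the boats at the start. Fixed, 220 mm along own y, 66 along x; origin under its centre on the bench. Two comb rails 6 mm thick along y at x = +-22 mm (38 mm free between, for fingers beside a boat). Flat seats 18 mm above the bench at y = +-21, +-63 mm, 24 mm wide, flared to 35 mm at the teeth's tips, 31 mm up. A boat lies across both rails along x, centred on x = 0
- weighing_hoop: fixed hoop handle of the weighing rack, marking where its row begins: upright, 50 mm wide, with a brown wooden sleeve 14 mm thick along the rack's x, top 57 mm above the bench. Origin on the bench under it, 110 mm from the rack's middle at its +y or its -y end (varies); the other end has a plain plate 22 mm high. Axes as the rack's
- furnace_rack: bright steel rack, empty at the start, same pattern. Fixed, 220 mm along own y, 66 along x; origin under its centre on the bench. Two comb rails 6 mm thick along y at x = +-22 mm (38 mm free between, for fingers beside a boat). Flat seats 18 mm above the bench at y = +-21, +-63 mm, 24 mm wide, flared to 35 mm at the teeth's tips, 31 mm up. A boat lies across both rails along x, centred on x = 0
- furnace_hoop: fixed hoop handle of the furnace rack, marking where its row begins: upright, 50 mm wide, with a red-brown ceramic sleeve 14 mm thick along the rack's x, top 57 mm above the bench. Origin on the bench under it, 110 mm from the rack's middle at its +y or its -y end (varies); the other end has a plain plate 22 mm high. Axes as the rack's
- crucible: porcelain crucible standing on the bench between the racks, 38 mm across, 30 mm high; bystander. Origin at the middle of its underside
- timer: white bench timer lying on the bench behind the crucible, 58 x 62 x 18 mm; bystander. Origin at the middle of its underside

How it is judged (in metres and radians):
At the end, for the whole second after the job is handed in: All four boats lie at rest in the furnace rack in the weighing rack's sequence, counted from each hoop: within 8 mm of their seat along the row and 10 mm across it, underside within 4 mm of seat height, within 0.3 rad of square to the row, level within 0.12 rad (((y of weighing_hoop in the frame of weighing_rack above 0 m and y of furnace_hoop in the frame of furnace_rack above 0 m and y of boat_a in the frame of furnace_rack between 0.055 and 0.071 m and y of boat_b in the frame of furnace_rack between 0.013 and 0.029 m and y of boat_c in the frame of furnace_rack between -0.029 and -0.013 m and y of boat_d in the frame of furnace_rack between -0.071 and -0.055 m) or (y of weighing_hoop in the frame of weighing_rack above 0 m and y of furnace_hoop in the frame of furnace_rack below 0 m and y of boat_a in the frame of furnace_rack between -0.071 and -0.055 m and y of boat_b in the frame of furnace_rack between -0.029 and -0.013 m and y of boat_c in the frame of furnace_rack between 0.013 and 0.029 m and y of boat_d in the frame of furnace_rack between 0.055 and 0.071 m) or (y of weighing_hoop in the frame of weighing_rack below 0 m and y of furnace_hoop in the frame of furnace_rack above 0 m and y of boat_a in the frame of furnace_rack between -0.071 and -0.055 m and y of boat_b in the frame of furnace_rack between -0.029 and -0.013 m and y of boat_c in the frame of furnace_rack between 0.013 and 0.029 m and y of boat_d in the frame of furnace_rack between 0.055 and 0.071 m) or (y of weighing_hoop in the frame of weighing_rack below 0 m and y of furnace_hoop in the frame of furnace_rack below 0 m and y of boat_a in the frame of furnace_rack between 0.055 and 0.071 m and y of boat_b in the frame of furnace_rack between 0.013 and 0.029 m and y of boat_c in the frame of furnace_rack between -0.029 and -0.013 m and y of boat_d in the frame of furnace_rack between -0.071 and -0.055 m)) and x of boat_a in the frame of furnace_rack between -0.01 and 0.01 m and z of boat_a in the frame of furnace_rack between 0.014 and 0.022 m and angle between the y axis of each of boat_a, boat_b, boat_c, boat_d and the x axis of furnace_rack, either way round below 0.3 rad and angle between each of boat_a, boat_b, boat_c, boat_d's own z axis and vertical below 0.12 rad and linear speed of each of boat_a, boat_b, boat_c, boat_d below 0.02 m/s and x of boat_b in the frame of furnace_rack between -0.01 and 0.01 m and z of boat_b in the frame of furnace_rack between 0.014 and 0.022 m and x of boat_c in the frame of furnace_rack between -0.01 and 0.01 m and z of boat_c in the frame of furnace_rack between 0.014 and 0.022 m and x of boat_d in the frame of furnace_rack between -0.01 and 0.01 m and z of boat_d in the frame of furnace_rack between 0.014 and 0.022 m); the robot touches nothing.
It fails at once if a boat is tipped more than 0.6 rad, spilling its sample (angle between any of boat_a, boat_b, boat_c, boat_d's own z axis and vertical above 0.6 rad).
It fails at once if a boat is dropped (moves faster than 0.6 m/s while no finger holds it) ((contact force between boat_a and the fingers below 0.05 N and linear speed of boat_a above 0.6 m/s) or (contact force between boat_b and the fingers below 0.05 N and linear speed of boat_b above 0.6 m/s) or (contact force between boat_c and the fingers below 0.05 N and linear speed of boat_c above 0.6 m/s) or (contact force between boat_d and the fingers below 0.05 N and linear speed of boat_d above 0.6 m/s)).
It fails at once if the crucible or the timer is moved more than 20 mm (distance of any of crucible, timer from where it was at the start of the episode above 0.02 m).
It also fails if it takes over 128 s, if anything falls off the work surface, if the arm or the gripper's body presses on something with over 40 N, if the wrist force passes 120 N, or if a joint passes its speed limit or range.

### The arm

A 6-joint arm with a two-finger parallel gripper is mounted at the origin on a cart in front of the work surface, level with it; the furniture and walls round the work are solid. World frame = base frame: x ahead of the robot, y to its left, z up, the work surface at z = 0. Lengths are in mm, angles in rad, forces in N, time in s.
With the tool pointing down it reaches from about 350 to 875 mm from the base axis. Payload 4.2 kg.
Tool frame: the origin (TCP) lies midway between the tips of the shut fingers; the grasp point (between the pads) lies 19 mm behind it (arm.grasp_offset is the distance from the TCP to the grasp point, in mm); z points along the fingers, y is the line along which they close (so a half turn about z gives the same grasp; the last joint's range is limited). The gripper opens to 85 mm and grips with 20 to 120 N. Pads are 22 mm wide; open, the fingers measure 114 mm over their backs; the gripper's body (76 mm by 85 mm) begins 54 mm behind the grasp point. The pads swing forward as they close: fully open they stand 13 mm farther back than shut.
Start: joints at [-0.85, 0.385, 0.008, 0, -1.194, -0.259], TCP at [278.486, -559.504, 231.312] pointing down, gripper open.
Joint ranges: [-3.14, 3.14], [-1.21, 2.06], [-1.07, 1.41], [-3.16, 2.05], [-2.99, -0.16], [-3.1, 3.1]. Speed limits (rad/s): [2.79, 2.79, 3.14, 3.14, 3.14, 3.14].

### API

Orientations are given as a unit quaternion [x, y, z, w].
In Python, from bench import arm gives the robot as it stands. The module is installed in compiled form; this text tells all that it offers.
- The arm moves only by the tool servo_tool, never from a script. Its argument "increments" is a list of rows, each a list of 7 numbers: the opening, from 0 (shut) to 1 (fully open), then the shift along the tool's x, y, z in m, then the turn, a rotation vector about the tool's x, y, z in degrees. In form: [[grip, x, y, z, ax, ay, az], ...]. A call has 1 to 12 rows; each row is the pose to reach, as a shift and turn from the pose commanded when the call began, along the tool's axes at that moment; what a row does not reach only later rows make up. A row lasts 1/8 s, in which the tool goes at most 62.5 mm and 10.7 degrees, less where a joint would pass 70% of its speed; a pose out of reach is approached as far as the arm can. A call with a gripper value outside its range is refused whole. The fingers move at their own pace and stop on an object; the grip force is fixed at half the most. Time passes only in rows, so rows that repeat a pose let the fingers close. It gives the time, the measured TCP pose, the force, the opening and the grip force at its end, in the units of the state.
- arm.read_state(): the state, without advancing time (a new reading comes with each control period).
- arm.get_image(name): name is "side" or "top" or "wrist"; returns a dict with "color" (420x560x3 uint8, red, green, blue), "fx", "fy", "cx", "cy" (pixels), "rvec" (rotation vector, rad) and "tvec" (3), from world to camera coordinates, as OpenCV has them; the wrist camera has in their place "hand_eye" (4x4, takes a point from camera to tool coordinates, whose origin is the TCP and whose axes are the flange's). Camera axes: x right, y down, z forward; pixel columns grow to the right and rows downward; lengths in mm; the calibration is good to about 2 mm. A picture is of the moment at which its call begins: read the wrist's pose just before it. There is no depth.
- arm.job_done(): hands the job in; it is judged then, once.
Trained networks look in the newest picture that a camera, given by its name, has taken for a name from the list of things; names that differ only in an ending like _2 or _b are one class to them, and where a whole thing is asked for, a point or a joint stands for the part that bears it (a point fixed in the world has none). Each returns a list of dicts, best first, with "p" (0 to 1); they miss things now and then, are a little off and sometimes report something else, mostly with a low value. They report only what shows in the picture. A call takes as long as a camera call.
- arm.look_for(camera, thing): "box" ([centre column, centre row, width, height] in pixels, round what is visible of it).
- arm.spot_point(camera, thing): "centre" ([column, row] in pixels: a listed point, or the origin of a listed thing).
The state is a dict: "clock": time; "joints": joint angles; "joint_vel": joint speeds; "joint_efforts": joint torques, N m; "position": TCP position; "ee_rot": TCP orientation; "contact_force": force on the tool from outside, world axes, zero at the start; "wrist_torque": the same for the moment, N m; "gripper_width": finger opening in mm; "grasp_force": force on a finger pad.
Only numpy, scipy, OpenCV 4.12 (cv2) and the standard library are available. Lean on these libraries where they do the work, as an engineer would, in place of code of your own. Each camera call takes 0.05 s, during which the arm holds its last target. There are 200 camera calls.

## Working session

There is one attempt and no reset: what is moved stays moved. The work goes in short steps, Python scripts to look and compute and a tool call to move; the robot and the scene stay as the last step left them, time stands still between calls to the robot, and variables do not carry over. Pictures are saved under pics/ and viewed, at most 14 in all, crops included, and the job is handed in when it is done.

Besides the shell and the picture viewer there is one more tool, called after ">>>" by a JSON object that holds its "api" and its "payload", one argument or row to a line. servo_tool: Moves the arm, as the interface text tells. Its arguments: {"type":"object","properties":{"increments":{"type":"array","items":{"type":"array","items":{"type":"number"}}}},"required":["increments"]}

```bash
mkdir -p pics; cat > h.py <<'E'
import numpy as np, cv2
from bench import arm
from scipy.spatial.transform import Rotation as R
def save(name,fn):
    im=arm.get_image(name); cv2.imwrite('pics/'+fn,im['color'][:,:,::-1]); return im
def cam(im,st=None):
    K=np.array([[im['fx'],0,im['cx']],[0,im['fy'],im['cy']],[0,0,1.]])
    if 'hand_eye' in im:
        T=np.eye(4);T[:3,:3]=R.from_quat(st['ee_rot']).as_matrix();T[:3,3]=st['position']
        C=T@np.array(im['hand_eye']); return K,C[:3,:3].T,-C[:3,:3].T@C[:3,3]
    return K,cv2.Rodrigues(np.array(im['rvec'],float))[0],np.array(im['tvec'],float).ravel()
def back(c,px,z):
    K,Rm,t=c; px=np.atleast_2d(px).astype(float)
    d=(np.linalg.inv(K)@np.c_[px,np.ones(len(px))].T).T@Rm; o=-Rm.T@t
    return o+d*((z-o[2])/d[:,2])[:,None]
def proj(c,P):
    K,Rm,t=c; q=(K@(Rm@np.atleast_2d(P).T+t[:,None])).T; return q[:,:2]/q[:,2:]
E
python3 - <<'E'
from h import *
np.set_printoptions(precision=1,suppress=True)
s=arm.read_state();print(s['position'],s['ee_rot'],s['gripper_width'])
im=save('top','t0.png');c=cam(im); print('cam pos',-c[1].T@c[2])
for n,z in [('boat_a',18),('weighing_hoop',0),('furnace_hoop',0),('weighing_rack',0),('furnace_rack',0),('crucible',0),('timer',0)]:
    for d in arm.spot_point('top',n)[:6]: print(n,d['p'],np.array(d['centre']),back(c,d['centre'],z)[0])
save('side','s0.png')
E
```

```text
[ 278.2 -559.   230.2] [-0.2  1.   0.  -0. ] 85.47660026548299
cam pos [ 404.6  -34.6 1295.7]
boat_a 0.65 [133.  247.3] [436.8 313.5  18. ]
boat_a 0.65 [167.  243.4] [445.3 231.6  18. ]
boat_a 0.63 [147.6 247.2] [436.7 278.3  18. ]
boat_a 0.48 [185.9 237.9] [458.1 186.   18. ]
weighing_hoop 0.63 [205.7 233.7] [468.6 140.6   0. ]
furnace_hoop 0.67 [289.5 193.1] [566.8 -66.6   0. ]
furnace_hoop 0.32 [162.4 241.1] [451.6 246.6   0. ]
weighing_rack 0.63 [159.9 240.3] [453.7 252.8   0. ]
furnace_rack 0.88 [393.  229.4] [ 473.9 -320.4    0. ]
crucible 0.58 [288.9 229.5] [476.6 -63.9   0. ]
timer 0.87 [291.3 192.4] [568.5 -71.1   0. ]
```

View pics/t0.png

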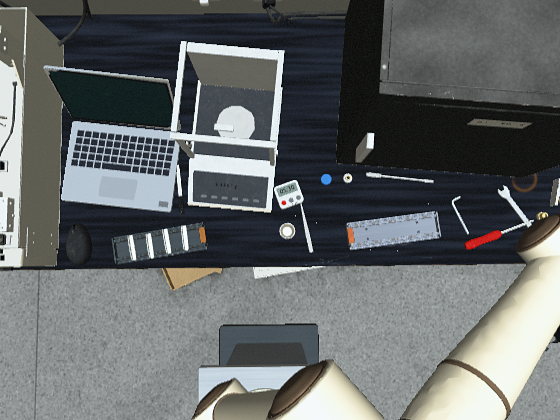

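View pics/s0.png

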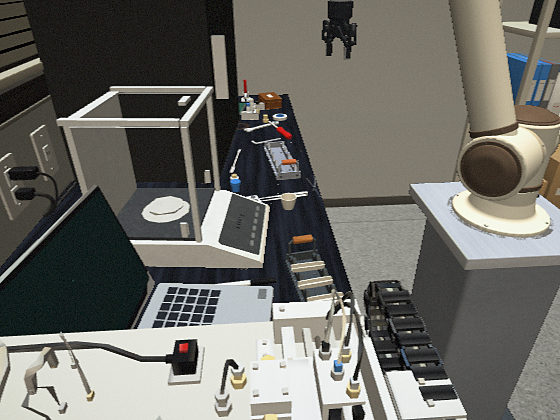

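The top view shows the weighing rack on the left, with its hoop at (205,234). The furnace rack is on the right, with its hoop at (350,236), so the two hoops face each other and the order is mirrored in world y. I'll move over the furnace rack next and look with the wrist camera.

```bash
cat >> h.py <<'E'
def go(x,y,z,ang=None):
    """ang: world direction (deg) of tool y (mod 180), tool straight down"""
    s=arm.read_state();M=R.from_quat(s['ee_rot']).as_matrix()
    d=M.T@(np.array([x,y,z])-s['position'])
    cur=np.degrees(np.arctan2(M[1,1],M[0,1]))
    N=M
    if ang is not None:
        a=cur+((ang-cur+90)%180-90); ty=np.array([np.cos(np.radians(a)),np.sin(np.radians(a)),0]);tz=np.array([0,0,-1.])
        N=np.c_[np.cross(ty,tz),ty,tz]
    rv=np.degrees(R.from_matrix(M.T@N).as_rotvec())
    print('t%.1f pos'%s['clock'],np.round(s['position'],1),'yang %.2f tilt %.4f q6 %.2f'%(cur,M[2,2],s['joints'][5]),'w %.1f'%s['gripper_width'],'F',np.round(s['contact_force'],1),'\n  d(m)',np.round(d/1000,4),'rv',np.round(rv,2))
E
python3 - <<'E'
from h import *
go(474,-320,330,97)
go(454,253,330,99)
E
```

```text
t0.5 pos [ 278.5 -559.5  231.2] yang 116.46 tilt -1.0000 q6 -0.26 w 85.4 F [0.9 0.3 0.1] 
  d(m) [-0.2818  0.1273 -0.0987] rv [ 1.000e-02 -0.000e+00  1.946e+01]
t0.5 pos [ 278.5 -559.5  231.2] yang 116.46 tilt -1.0000 q6 -0.26 w 85.4 F [0.9 0.3 0.1] 
  d(m) [-0.5191  0.6492 -0.0987] rv [ 1.000e-02 -0.000e+00  1.746e+01]
```

>>> {"api": "servo_tool", "payload": {
  "increments": [
    [0.33,-0.05,0.02,-0.05,0,0,5],
    [0.33,-0.1,0.045,-0.099,0,0,10],
    [0.33,-0.15,0.07,-0.099,0,0,15],
    [0.33,-0.2,0.09,-0.099,0,0,19.5],
    [0.33,-0.25,0.11,-0.099,0,0,19.5],
    [0.33,-0.282,0.127,-0.099,0,0,19.5],
    [0.33,-0.282,0.127,-0.099,0,0,19.5],
    [0.33,-0.282,0.127,-0.099,0,0,19.5],
    [0.33,-0.282,0.127,-0.099,0,0,19.5]
  ]
}}

```text
clock: 1.58
position: [473.7, -321.0, 330.4]
ee_rot: [-0.06, 0.998, -0.0, -0.0]
contact_force: [0.2, -0.5, -0.2]
gripper_width: 28.2
grasp_force: 0.0
```

```bash
python3 - <<'E'
from h import *
np.set_printoptions(precision=1,suppress=True)
s=arm.read_state()
im=save('wrist','w1.png');c=cam(im,s); np.save('c1.npy',np.array(c,dtype=object),allow_pickle=True); print('cam',-c[1].T@c[2],c[1][2])
for n,z in [('furnace_hoop',0),('furnace_rack',0)]:
    for d in arm.spot_point('wrist',n)[:2]: print(n,d['p'],np.array(d['centre']),back(c,d['centre'],z)[0])
go(454,253,330,99)
E
```

```text
Traceback (most recent call last):
ValueError: could not broadcast input array from shape (3,3) into shape (3,)
```

View pics/w1.png

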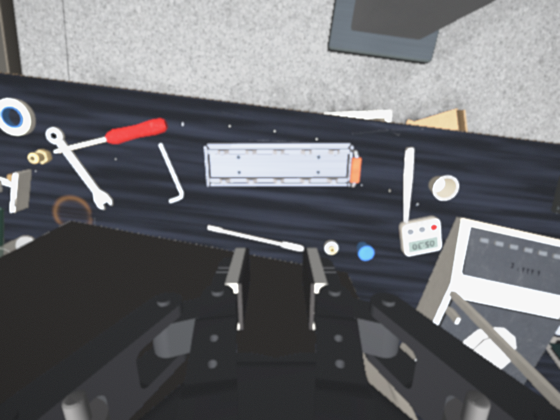

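The wrist view shows the furnace rack from (205,145) to (355,187), with the orange hoop at (356,170) on its +y end. It has a base plate, so the fingers have a floor to clear.

```bash
python3 - <<'E'
from h import *
np.set_printoptions(precision=1,suppress=True)
s=arm.read_state()
im=arm.get_image('wrist');c=cam(im,s); print('cam',-c[1].T@c[2],c[1][2],c[0][0])
for n,z in [('furnace_hoop',0),('furnace_rack',0)]:
    for d in arm.spot_point('wrist',n)[:2]: print(n,d['p'],np.array(d['centre']),back(c,d['centre'],z)[0])
cr=im['color'][130:200,195:375,::-1]; cv2.imwrite('pics/w1c.png',cv2.resize(cr,None,fx=4.4,fy=4.4,interpolation=cv2.INTER_CUBIC))
go(454,253,330,99)
E
```

```text
cam [ 397.3 -330.3  473.1] [ 0.3  0.  -1. ] [296.7   0.  275.7]
furnace_hoop 0.79 [343.9 162.6] [ 459.3 -213.1    0. ]
furnace_rack 0.88 [276.9 163.4] [ 473.2 -319.2    0. ]
t1.8 pos [ 473.9 -320.8  330.3] yang 96.88 tilt -1.0000 q6 -1.14 w 28.3 F [-0.3  0.5  0. ] 
  d(m) [-0.   0.6  0. ] rv [-0.   0.  -2.1]
```

View pics/w1c.png

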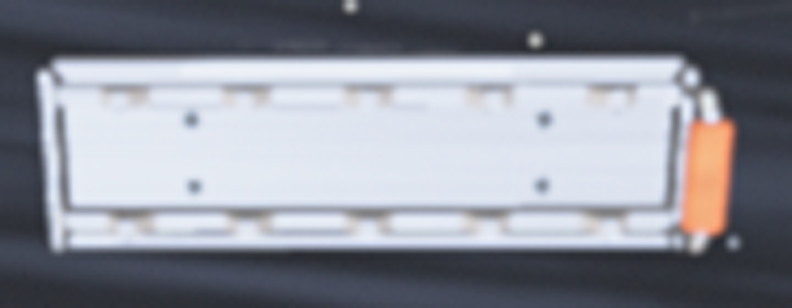

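```bash
cat >> h.py <<'E'
def rackpose(c,bolts,zb=3):
    P=back(c,bolts,zb)[:,:2]; v=(P[1]-P[0])+(P[3]-P[2])
    return P.mean(0),np.degrees(np.arctan2(v[1],v[0])),P
E
python3 - <<'E'
from h import *
np.set_printoptions(precision=1,suppress=True)
s=arm.read_state()
im=arm.get_image('wrist');c=cam(im,s)
z=lambda p:np.array(p)/4.4+[195-.4,130-.4]
print(rackpose(c,z([(192,120),(544,120),(194,186),(541,185)])))
for zz in(18,31):
  print(back(c,z([(125,95),(246,95),(370,95),(490,95),(612,95)]),zz)[:,:2]); print(back(c,z([(130,222),(248,222),(368,222),(487,222),(606,222)]),zz)[:,:2])
E
```

```text
(array([ 474.3, -316.8]), np.float64(96.91371954044058), array([[ 470. , -380.9],
       [ 454.9, -255.5],
       [ 493.8, -378.2],
       [ 478.4, -252.8]]))
[[ 461.8 -402.9]
 [ 456.9 -361.4]
 [ 451.8 -318.9]
 [ 446.8 -277.8]
 [ 441.8 -236. ]]
[[ 506.3 -398.2]
 [ 501.3 -356.5]
 [ 496.2 -314.2]
 [ 491.2 -272.2]
 [ 486.2 -230.2]]
[[ 460.  -400.8]
 [ 455.2 -360.5]
 [ 450.2 -319.3]
 [ 445.4 -279.3]
 [ 440.6 -238.7]]
[[ 503.2 -396.2]
 [ 498.3 -355.8]
 [ 493.4 -314.6]
 [ 488.5 -273.8]
 [ 483.6 -233. ]]
```

>>> {"api": "servo_tool", "payload": {
  "increments": [
    [0.33,0,0.06,0,0,0,0],
    [0.33,0,0.12,0,0,0,0],
    [0.33,0,0.18,0,0,0,0],
    [0.33,0,0.24,0,0,0,0],
    [0.33,0,0.3,0,0,0,0],
    [0.33,0,0.36,0,0,0,0],
    [0.33,0,0.42,0,0,0,0],
    [0.33,0,0.48,0,0,0,0],
    [0.33,0,0.53,0,0,0,-2],
    [0.33,0,0.57,0,0,0,-2],
    [0.33,0,0.58,0.02,0,0,-2],
    [0.33,0,0.58,0.04,0,0,-2]
  ]
}}

```text
clock: 3.32
position: [404.0, 256.6, 289.8]
ee_rot: [-0.079, 0.997, 0.0, 0.0]
contact_force: [0.2, -0.3, -0.3]
gripper_width: 28.1
grasp_force: 0.0
```

>>> {"api": "servo_tool", "payload": {
  "increments": [
    [0.33,0,0,0.02,0,0,0],
    [0.33,0,0,0.02,0,0,0],
    [0.33,0,0,0.02,0,0,0]
  ]
}}

```text
clock: 3.7
position: [404.6, 255.7, 271.3]
ee_rot: [-0.078, 0.997, 0.0, 0.001]
contact_force: [0.2, 0.1, -0.1]
gripper_width: 28.2
grasp_force: 0.0
```

```bash
python3 - <<'E'
from h import *
np.set_printoptions(precision=1,suppress=True)
s=arm.read_state()
im=save('wrist','w2.png');c=cam(im,s); print('cam',-c[1].T@c[2])
for n,z in [('weighing_hoop',0),('weighing_rack',0),('boat_a',18)]:
    for d in arm.spot_point('wrist',n)[:4]: print(n,d['p'],np.array(d['centre']),back(c,d['centre'],z)[0])
cr=im['color'][110:240,150:400,::-1]; cv2.imwrite('pics/w2c.png',cv2.resize(cr,None,fx=3.2,fy=3.2,interpolation=cv2.INTER_CUBIC))
go(454,253,330,99)
E
```

```text
cam [328.4 243.6 413.9]
weighing_hoop 0.87 [195.5 198. ] [463.  147.3   0. ]
weighing_rack 0.58 [269.3 197.7] [446. 253.   0.]
boat_a 0.94 [284.8 199.2] [439.7 274.1  18. ]
boat_a 0.9 [254.3 203. ] [451.7 233.   18. ]
boat_a 0.75 [221.8 207.1] [464.7 188.9  18. ]
boat_a 0.66 [315.9 205.8] [442.5 318.7  18. ]
t3.9 pos [404.4 255.8 271.2] yang 98.95 tilt -1.0000 q6 -2.32 w 28.3 F [0.  0.1 0.2] 
  d(m) [-0.  -0.  -0.1] rv [ 0.1  0.1 -0.1]
```

View pics/w2c.png

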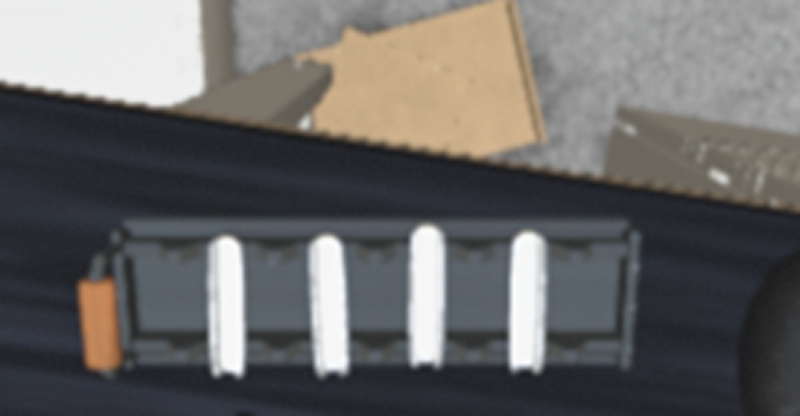

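The furnace rack centre is about (474,-317), with its row direction at 96.9°. In the weighing-rack crop, the boats sit at columns 228, 330, 427 and 527, the hoop is at the left (world y ≈147), and the third boat is shifted slightly. I'll segment the boats next.

```bash
cat > boats.py <<'E'
from h import *
from scipy.optimize import least_squares
def mom(m):
    M=cv2.moments(m); a=M['m00']; return np.array([M['m10']/a,M['m01']/a]),0.5*np.arctan2(2*M['mu11'],M['mu20']-M['mu02'])
def boats(im,c,box,row,z0=18,thr=200):
    """box: r0,r1,c0,c1 ; row angle deg; returns x,y,long axis dev deg from row-90"""
    r0,r1,c0,c1=box; m=np.zeros(im['color'].shape[:2],np.uint8)
    m[r0:r1,c0:c1]=(im['color'][r0:r1,c0:c1].min(2)>thr)*255
    n,l,st,ce=cv2.connectedComponentsWithStats(m); out=[]
    for i in range(1,n):
        if st[i,4]<120: continue
        mi=(l==i).astype(np.uint8); hu=cv2.convexHull(cv2.findContours(mi,0,2)[0][0]); cv2.fillConvexPoly(mi,hu,1)
        ctr,an=mom(cv2.resize(mi,None,fx=1,fy=1))
        def f(p):
            a=np.radians(row-90+p[2]); u=np.array([np.cos(a),np.sin(a)]);v=np.array([-u[1],u[0]])
            P=[np.r_[p[:2]+sx*30*u+sy*6.5*v,z] for sx in(-1,1) for sy in(-1,1) for z in(z0,z0+10)]
            q=cv2.convexHull(proj(c,P).astype(np.float32)); q8=np.round(q*16).astype(np.int32)
            M=cv2.moments(q);A=M['m00'];g=np.array([M['m10']/A,M['m01']/A]);b=0.5*np.arctan2(2*M['mu11'],M['mu20']-M['mu02'])
            d=(b-an+np.pi/2)%np.pi-np.pi/2
            return np.r_[g-ctr,d*20]
        r=least_squares(f,np.r_[back(c,ctr,z0+8)[0][:2],0],diff_step=1e-3,x_scale=[1,1,1])
        out.append(np.r_[r.x,abs(r.fun).max(),st[i,:5]])
    return np.array(sorted(out,key=lambda o:o[1]))
E
python3 - <<'E'
from boats import *
np.set_printoptions(precision=2,suppress=True)
s=arm.read_state(); im=arm.get_image('wrist');c=cam(im,s)
b=boats(im,c,(150,240,200,340),98.5);print(b)
v=b[-1,:2]-b[0,:2]; print('row ang',np.degrees(np.arctan2(v[1],v[0])),np.hypot(*v)/3,b[:,:2].mean(0))
z=lambda p:np.array(p)/3.2+[150-.4,110-.4]
# lower teeth & upper teeth picks, rail ends
for zz in (18,31): print(back(c,z([(182,252),(278,252),(378,252),(478,252),(572,252),(175,350),(274,350),(373,350),(471,350),(568,350)]),zz)[:,:2].round(1).tolist())
E
```

```text
[[460.61 187.93   0.     0.55 216.   185.    10.    41.   357.  ]
 [453.37 231.05   0.     0.41 247.   184.    11.    42.   375.  ]
 [442.89 271.52   0.     0.04 278.   181.    10.    42.   383.  ]
 [438.69 315.17   0.     0.71 310.   183.    10.    42.   372.  ]]
row ang 99.77735561847497 43.03743829243513 [448.89 251.42]
[[440.8, 165.6], [434.4, 206.2], [427.8, 248.6], [421.2, 291.0], [414.9, 330.9], [485.9, 166.3], [479.1, 209.6], [472.3, 253.0], [465.6, 295.9], [459.0, 338.4]]
[[437.1, 168.1], [430.9, 207.5], [424.5, 248.4], [418.1, 289.4], [412.1, 328.0], [480.7, 168.9], [474.1, 210.8], [467.6, 252.7], [461.1, 294.2], [454.7, 335.3]]
```

```bash
sed -i 's/diff_step=1e-3,x_scale=\[1,1,1\]/diff_step=1e-4/; s/c_\[back/c_[back/; s/,0\],diff/,1.0],diff/' boats.py
python3 - <<'E'
from boats import *
np.set_printoptions(precision=2,suppress=True)
s=arm.read_state(); im=arm.get_image('wrist');c=cam(im,s)
b=boats(im,c,(150,240,200,340),98.9);print(b[:,:4])
u=np.array([-np.sin(np.radians(8.9)),np.cos(np.radians(8.9))]); print((b[:,:2]-b[:,:2].mean(0))@u, (b[:,:2]-b[:,:2].mean(0))@np.array([u[1],-u[0]]))
go(b[0,0],b[0,1],80,98.9+b[0,2])
E
```

```text
[[460.67 187.95  -1.81   0.  ]
 [453.42 231.27   0.2    0.  ]
 [442.78 271.5   -0.03   0.  ]
 [438.65 314.99   1.63   0.  ]]
[-64.54 -20.61  20.77  64.38] [ 1.83  1.37 -2.92 -0.27]
t4.0 pos [404.2 255.7 270.8] yang 98.95 tilt -1.0000 q6 -2.32 w 27.7 F [ 0.8 -0.2  0.1] 
  d(m) [-0.04 -0.08  0.19] rv [0.04 0.05 1.86]
```

```bash
python3 - <<'E'
from h import *
go(460.5,188.7,60,98.9)
E
```

```text
t4.0 pos [404.2 255.7 270.8] yang 98.95 tilt -1.0000 q6 -2.32 w 27.7 F [ 0.8 -0.2  0.1] 
  d(m) [-0.045  -0.0751  0.2108] rv [0.04 0.05 0.05]
```

>>> {"api": "servo_tool", "payload": {
  "increments": [
    [0.33,-0.02,-0.04,0.02,0,0,0],
    [0.33,-0.045,-0.075,0.06,0,0,0],
    [0.33,-0.045,-0.075,0.11,0,0,0],
    [0.33,-0.045,-0.075,0.16,0,0,0],
    [0.33,-0.045,-0.075,0.19,0,0,0],
    [0.33,-0.045,-0.075,0.21,0,0,0],
    [0.33,-0.045,-0.075,0.21,0,0,0],
    [0.33,-0.045,-0.075,0.21,0,0,0],
    [0.33,-0.045,-0.075,0.21,0,0,0]
  ]
}}

```text
clock: 5.12
position: [460.9, 189.1, 61.5]
ee_rot: [-0.078, 0.997, 0.001, 0.001]
contact_force: [-0.3, 1.1, 0.6]
gripper_width: 28.2
grasp_force: 0.0
```

```bash
python3 - <<'E'
from h import *
s=arm.read_state();im=save('wrist','w3.png');save('side','s3.png')
c=cam(im,s);M=R.from_quat(s['ee_rot']).as_matrix();p=np.array(s['position'])
print(proj(c,p),proj(c,[460.6,188.3,28]))
go(460.5,188.7,8,98.9)
E
```

```text
[[275.8642988  263.36494154]] [[274.6522259  237.50028762]]
t5.2 pos [460.7 188.9  61.3] yang 98.96 tilt -1.0000 q6 -2.13 w 28.0 F [ 0.2  0.5 -0.3] 
  d(m) [ 0.0003 -0.0002  0.0533] rv [0.06 0.1  0.06]
```

View pics/w3.png

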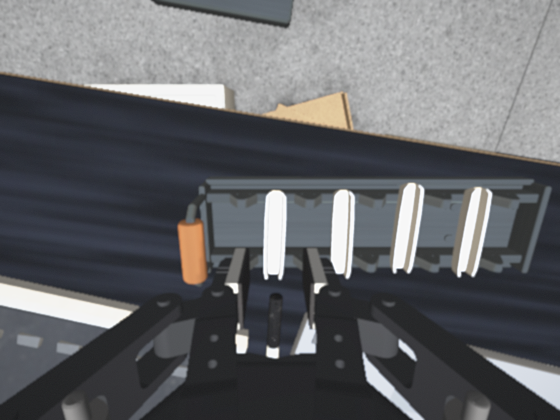

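The close view shows boat 0 at columns 264–287, rows 190–278, between the fingers. The hoop is at (192,250). I'll re-measure from here.

```bash
python3 - <<'E'
from boats import *
np.set_printoptions(precision=2,suppress=True)
s=arm.read_state(); im=arm.get_image('wrist');c=cam(im,s)
for t in(150,180):
  b=boats(im,c,(150,281,258,500),98.9,thr=t);print(b)
u=np.array([-np.sin(np.radians(8.9)),np.cos(np.radians(8.9))]); print((b[:,:2]-b[:,:2].mean(0))@u, (b[:,:2]-b[:,:2].mean(0))@np.array([u[1],-u[0]]))
E
```

```text
[[ 462.07  188.16   -1.99    0.    263.    191.     24.     89.   1840.  ]
 [ 453.45  232.18    2.64    0.    331.    190.     24.     90.   1741.  ]
 [ 443.35  270.89   -0.74    0.    393.    183.     24.     91.   1168.  ]
 [ 442.43  278.61    0.64    0.    407.    185.     18.     89.    453.  ]
 [ 439.42  313.96    0.96    0.    457.    187.     26.     90.    943.  ]
 [ 438.06  322.37    2.5     0.    471.    189.     22.     88.    435.  ]]
[[ 461.79  188.25   -1.7     0.    264.    191.     23.     89.   1786.  ]
 [ 453.38  232.15    2.4     0.    331.    190.     24.     89.   1610.  ]
 [ 443.67  270.81   -0.73    0.    393.    184.     23.     90.   1088.  ]
 [ 442.66  278.71    0.48    0.    407.    185.     18.     89.    380.  ]
 [ 439.54  313.91    1.1     0.    458.    188.     24.     89.    851.  ]
 [ 438.25  322.62    2.3     0.    472.    190.     21.     87.    370.  ]]
[-80.89 -36.22   3.48  11.44  46.7   55.5 ] [ 2.76  1.25 -2.37 -2.14  0.22  0.3 ]
```

>>> {"api": "servo_tool", "payload": {
  "increments": [
    [0.33,-0.001,-0.001,0.015,0,0,1.8],
    [0.33,-0.001,-0.001,0.03,0,0,1.8],
    [0.33,-0.001,-0.001,0.042,0,0,1.8],
    [0.33,-0.001,-0.001,0.048,0,0,1.8],
    [0.33,-0.001,-0.001,0.052,0,0,1.8],
    [0.33,-0.001,-0.001,0.052,0,0,1.8],
    [0.33,-0.001,-0.001,0.052,0,0,1.8]
  ]
}}

```text
clock: 6.15
position: [463.5, 189.6, 10.0]
ee_rot: [-0.063, 0.998, 0.002, 0.003]
contact_force: [-0.4, 2.7, 6.2]
gripper_width: 28.2
grasp_force: 0.0
```

```bash
python3 - <<'E'
from h import *
im=save('wrist','w4.png'); go(461.8,188.2,8,97.1)
s=arm.read_state(); print(s['contact_force'],s['wrist_torque'],R.from_quat(s['ee_rot']).as_matrix()[:,2])
E
```

```text
t6.2 pos [463.6 189.8  10. ] yang 97.26 tilt -1.0000 q6 -2.16 w 28.0 F [-0.7  3.6  5.6] 
  d(m) [ 0.002  -0.0013  0.0019] rv [0.17 0.33 0.16]
[-0.72475239  3.62980904  5.62462788] [0.51089596 0.00667996 0.04927035] [ 0.00535749  0.00369884 -0.99997881]
```

View pics/w4.png

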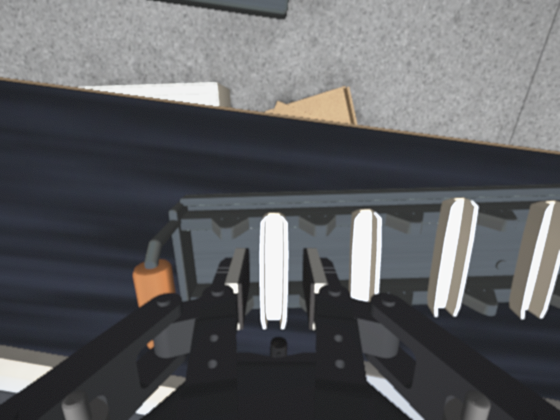

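The left finger or linkage has touched something lightly (Fz 5.6 N, Fy 3.6 N). I'll raise slightly and see whether the force clears.

>>> {"api": "servo_tool", "payload": {
  "increments": [
    [0.33,0,0,-0.002,0,0,0],
    [0.33,0.0015,0.0,-0.003,0,0,0],
    [0.33,0.0015,0.0,-0.003,0,0,0]
  ]
}}

```text
clock: 6.58
position: [459.4, 187.0, 11.1]
ee_rot: [-0.062, 0.998, -0.0, -0.0]
contact_force: [0.2, -0.2, -0.6]
gripper_width: 28.2
grasp_force: 0.0
```

```bash
python3 - <<'E'
from h import *
go(461.8,188.2,8,97.1);s=arm.read_state(); print(s['wrist_torque'])
E
```

```text
t6.6 pos [459.4 187.   11.1] yang 97.14 tilt -1.0000 q6 -2.16 w 28.2 F [ 0.2 -0.2 -0.6] 
  d(m) [-0.0026  0.0009  0.0031] rv [-0.03 -0.05  0.04]
[0.00925807 0.03171886 0.01974957]
```

>>> {"api": "servo_tool", "payload": {
  "increments": [
    [0.33,-0.002,0.001,0,0,0,0],
    [0.2,-0.002,0.001,0,0,0,0],
    [0.1,-0.002,0.001,0,0,0,0],
    [0.0,-0.002,0.001,0,0,0,0],
    [0.0,-0.002,0.001,0,0,0,0],
    [0.0,-0.002,0.001,0,0,0,0]
  ]
}}

```text
clock: 7.32
position: [461.8, 188.7, 11.4]
ee_rot: [-0.062, 0.998, 0.0, 0.0]
contact_force: [0.1, 0.7, 0.9]
gripper_width: 11.1
grasp_force: 58.4
```

>>> {"api": "servo_tool", "payload": {
  "increments": [
    [0,0,0,-0.01,0,0,0],
    [0,0,0,-0.03,0,0,0],
    [0,0,0,-0.06,0,0,0],
    [0,0,0,-0.09,0,0,0],
    [0,0,0,-0.11,0,0,0],
    [0,0,0,-0.11,0,0,0],
    [0,0,0,-0.11,0,0,0]
  ]
}}

```text
clock: 8.2
position: [461.1, 188.4, 120.8]
ee_rot: [-0.062, 0.998, -0.0, -0.001]
contact_force: [-0.2, 0.9, -0.1]
gripper_width: 10.6
grasp_force: 58.5
```

```bash
python3 - <<'E'
from h import *
save('wrist','w5.png');save('side','s5.png')
go(466.4,-254.4,121,96.9)
a=cv2.imread('pics/w5.png');b=cv2.imread('pics/s5.png')[200:320,240:400]
cv2.imwrite('pics/ws5.png',np.hstack([a[150:400,140:420],cv2.resize(b,(333,250))]))
E
```

```text
t8.3 pos [461.1 188.2 120.3] yang 97.14 tilt -1.0000 q6 -2.16 w 10.7 F [-0.7  0.1 -0.9] 
  d(m) [ 4.980e-02 -4.399e-01 -1.000e-04] rv [-0.06 -0.11  0.24]
```

View pics/ws5.png

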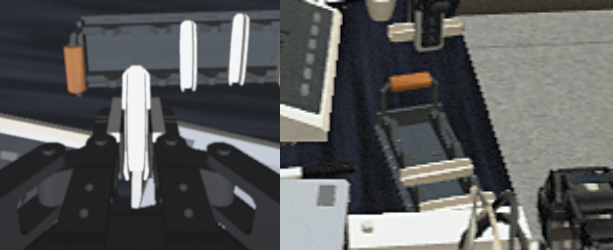

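The boat is held level at mid-length. The side crop also shows it clear of the rack.

>>> {"api": "servo_tool", "payload": {
  "increments": [
    [0,0,-0.02,0,0,0,0],
    [0,0.005,-0.06,0,0,0,0],
    [0,0.011,-0.11,0,0,0,0],
    [0,0.017,-0.16,0,0,0,0],
    [0,0.023,-0.21,0,0,0,0],
    [0,0.028,-0.26,0,0,0,0],
    [0,0.034,-0.31,0,0,0,0],
    [0,0.041,-0.36,0,0,0,0],
    [0,0.046,-0.41,0,0,0,0],
    [0,0.05,-0.44,0,0,0,0.2],
    [0,0.05,-0.44,0,0,0,0.2],
    [0,0.05,-0.44,0,0,0,0.2]
  ]
}}

```text
clock: 9.8
position: [466.1, -254.1, 120.7]
ee_rot: [-0.06, 0.998, 0.0, -0.001]
contact_force: [-0.7, 0.3, 0.4]
gripper_width: 10.5
grasp_force: 58.6
```

```bash
python3 - <<'E'
from h import *
np.set_printoptions(precision=2,suppress=True)
s=arm.read_state();save('wrist','w6.png');go(466.4,-254.4,31,96.9)
E
```

```text
t9.8 pos [ 466.3 -253.7  120.9] yang 96.97 tilt -1.0000 q6 -1.26 w 10.9 F [-0.2 -0.1 -0.5] 
  d(m) [-0.   -0.    0.09] rv [ 0.03 -0.06  0.07]
```

View pics/w6.png

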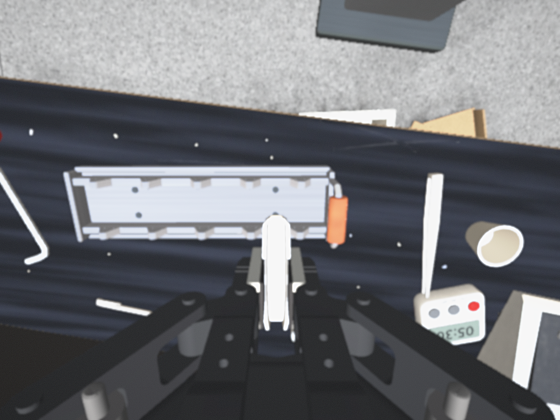

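The view shows the bolts at (134,190), (275,189), (138,215) and (275,217), and the hoop at (337,220) on the right. I'll check the rack pose from these.

```bash
python3 - <<'E'
from h import *
np.set_printoptions(precision=1,suppress=True)
s=arm.read_state();im=arm.get_image('wrist');c=cam(im,s)
print(rackpose(c,[(134,190),(275,189),(138,215),(275,216)]))
print(back(c,[(108,186),(156,185),(205,184),(252,183),(301,182),(122,233),(168,232),(212,232)],18)[:,:2])
go(466.4,-254.4,31,96.9)
E
```

```text
(array([ 475.4, -317.4]), np.float64(96.90053738928711), array([[ 471.2, -382.3],
       [ 455. , -255.7],
       [ 495. , -379.1],
       [ 480.6, -252.6]]))
[[ 465.7 -397.2]
 [ 459.9 -356.8]
 [ 454.  -315.6]
 [ 448.4 -276.1]
 [ 442.5 -235. ]
 [ 507.8 -386.9]
 [ 501.9 -346.1]
 [ 497.2 -307.2]]
t9.9 pos [ 466.6 -253.4  121.1] yang 97.01 tilt -1.0000 q6 -1.26 w 10.7 F [-0.3  0.3  0.1] 
  d(m) [ 0.  -0.   0.1] rv [ 0.  -0.   0.1]
```

>>> {"api": "servo_tool", "payload": {
  "increments": [
    [0,0,-0.0005,0.02,0,0,0],
    [0,0,-0.0005,0.045,0,0,0],
    [0,0,-0.0005,0.07,0,0,0],
    [0,0,-0.0005,0.085,0,0,0],
    [0,0,-0.0005,0.09,0,0,0],
    [0,0,-0.0005,0.09,0,0,0]
  ]
}}

```text
clock: 10.65
position: [467.4, -254.4, 31.6]
ee_rot: [-0.061, 0.998, -0.0, 0.0]
contact_force: [0.7, 0.1, -0.2]
gripper_width: 10.6
grasp_force: 58.6
```

>>> {"api": "servo_tool", "payload": {
  "increments": [
    [0,0,0,0.006,0,0,0],
    [0,0,0,0.012,0,0,0],
    [0,0,0,0.016,0,0,0],
    [0,0,0,0.019,0,0,0],
    [0,0,0,0.0195,0,0,0],
    [0,0,0,0.0195,0,0,0]
  ]
}}

```text
clock: 11.4
position: [467.1, -254.6, 11.8]
ee_rot: [-0.061, 0.998, -0.0, 0.0]
contact_force: [0.2, 0.4, -0.0]
gripper_width: 10.8
grasp_force: 58.6
```

>>> {"api": "servo_tool", "payload": {
  "increments": [
    [0,0,0,0.0005,0,0,0],
    [0,0,0,0.001,0,0,0],
    [0,0,0,0.001,0,0,0]
  ]
}}

```text
clock: 11.78
position: [467.2, -254.6, 11.3]
ee_rot: [-0.061, 0.998, -0.0, 0.0]
contact_force: [-1.4, 0.8, 4.6]
gripper_width: 10.7
grasp_force: 59.1
```

It is seated, so I'll release and go up.

>>> {"api": "servo_tool", "payload": {
  "increments": [
    [0.1,0,0,-0.0005,0,0,0],
    [0.2,0,0,-0.0005,0,0,0],
    [0.33,0,0,-0.0005,0,0,0],
    [0.33,0,0,-0.0005,0,0,0],
    [0.33,0,0,-0.01,0,0,0],
    [0.33,0,0,-0.03,0,0,0],
    [0.33,0,0,-0.06,0,0,0],
    [0.33,0,0,-0.09,0,0,0],
    [0.33,0,0,-0.11,0,0,0],
    [0.33,0,0,-0.11,0,0,0],
    [0.33,0,0,-0.11,0,0,0]
  ]
}}

```text
clock: 13.15
position: [466.4, -254.4, 120.3]
ee_rot: [-0.061, 0.998, 0.0, -0.0]
contact_force: [-1.0, -0.2, -0.0]
gripper_width: 28.2
grasp_force: 0.0
```

```bash
cat > chk.py <<'E'
from boats import *
import sys
def check(fn):
    np.set_printoptions(precision=2,suppress=True)
    C=np.array([474.8,-317.1]);u=np.array([-.1201,.9928]);w=np.array([u[1],-u[0]])
    s=arm.read_state();im=save('wrist',fn);c=cam(im,s)
    for d in arm.spot_point('wrist','boat_a')[:5]:
        P=back(c,d['centre'],18)[0][:2]; print('net',round(d['p'],2),np.round(d['centre']),'k %.1f across %.1f'%((P-C)@u,(P-C)@w))
    return c
E
python3 - <<'E'
from chk import *
check('w7.png')
go(453.4,231.5,122,98.9+1)
E
```

```text
net 0.76 [277. 208.] k 64.1 across 0.4
t13.2 pos [ 466.3 -254.4  119.7] yang 96.95 tilt -1.0000 q6 -1.26 w 28.2 F [ 0.4 -0.4 -1. ] 
  d(m) [-0.05  0.48 -0.  ] rv [ 0.06 -0.12 -2.95]
```

View pics/w7.png

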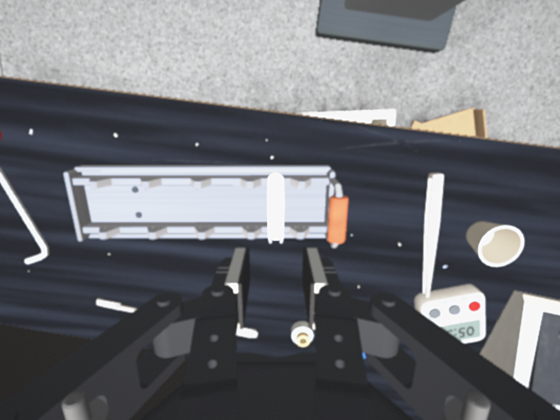

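Boat 1 is well seated (network: k=64, across 0.4), lying across both rails at column 276.

```bash
sed -i "s/np.round(d\/1000,4)/np.round(d\/1000,4).tolist()/" h.py; python3 - <<'E'
from h import *
go(453.4,231.7,121,99.9)
E
```

```text
t13.2 pos [ 466.3 -254.4  119.7] yang 96.95 tilt -1.0000 q6 -1.26 w 28.2 F [ 0.4 -0.4 -1. ] 
  d(m) [-0.046, 0.484, -0.0009] rv [ 0.06 -0.12 -2.95]
```

>>> {"api": "servo_tool", "payload": {
  "increments": [
    [0.33,0,0.03,0,0,0,0],
    [0.33,-0.005,0.08,0,0,0,0],
    [0.33,-0.011,0.13,0,0,0,0],
    [0.33,-0.017,0.18,0,0,0,0],
    [0.33,-0.023,0.24,0,0,0,-1],
    [0.33,-0.029,0.3,0,0,0,-2],
    [0.33,-0.035,0.36,0,0,0,-3],
    [0.33,-0.041,0.42,0,0,0,-3],
    [0.33,-0.046,0.46,0,0,0,-3],
    [0.33,-0.046,0.484,0,0,0,-3],
    [0.33,-0.046,0.484,0,0,0,-3],
    [0.33,-0.046,0.484,0,0,0,-3]
  ]
}}

```text
clock: 14.75
position: [453.6, 230.6, 120.0]
ee_rot: [-0.087, 0.996, -0.001, -0.001]
contact_force: [-0.6, -0.2, 0.0]
gripper_width: 28.2
grasp_force: 0.0
```

```bash
python3 - <<'E'
from boats import *
np.set_printoptions(precision=2,suppress=True)
s=arm.read_state(); im=save('wrist','w8.png');c=cam(im,s)
for d in arm.spot_point('wrist','boat_a')[:4]: print('net',round(d['p'],2),np.round(d['centre']),back(c,d['centre'],18)[0])
print(boats(im,c,(140,246,150,480),98.9,thr=180)[:,:8])
go(453.4,231.7,31,99.9)
E
```

```text
net 0.89 [323. 203.] [443.38 270.26  18.  ]
net 0.74 [278. 205.] [451.43 232.57  18.  ]
net 0.61 [377. 211.] [442.21 318.09  18.  ]
[[454.38 231.39   1.33   0.   268.   173.    18.    71.  ]
 [443.49 272.47  -0.36   0.   317.   169.    21.    71.  ]
 [439.53 316.15   1.13   0.   368.   173.    22.    71.  ]]
t14.8 pos [453.9 230.4 120.5] yang 99.89 tilt -1.0000 q6 -2.19 w 28.6 F [-0.2  0.5 -0.1] 
  d(m) [0.0002, 0.0015, 0.0895] rv [-0.03 -0.05 -0.01]
```

>>> {"api": "servo_tool", "payload": {
  "increments": [
    [0.33,-0.0005,0.001,0.03,0,0,0],
    [0.33,-0.0005,0.001,0.06,0,0,0],
    [0.33,-0.0005,0.001,0.08,0,0,0],
    [0.33,-0.0005,0.001,0.095,0,0,0],
    [0.33,-0.0005,0.001,0.104,0,0,0],
    [0.33,-0.0005,0.001,0.109,0,0,0],
    [0.33,-0.0005,0.001,0.109,0,0,0],
    [0.33,-0.0005,0.001,0.109,0,0,0]
  ]
}}

```text
clock: 15.85
position: [454.7, 232.8, 12.3]
ee_rot: [-0.087, 0.996, 0.0, 0.0]
contact_force: [-0.6, 0.4, -0.6]
gripper_width: 28.2
grasp_force: 0.0
```

>>> {"api": "servo_tool", "payload": {
  "increments": [
    [0.3,0,-0.0005,0.0005,0,0,0],
    [0.2,0,-0.001,0.001,0,0,0],
    [0.1,0,-0.001,0.001,0,0,0],
    [0,0,-0.001,0.001,0,0,0],
    [0,0,-0.001,0.001,0,0,0],
    [0,0,-0.001,0.001,0,0,0]
  ]
}}

```text
clock: 16.6
position: [454.6, 231.5, 11.1]
ee_rot: [-0.087, 0.996, 0.0, 0.0]
contact_force: [-1.2, -0.3, 5.3]
gripper_width: 10.7
grasp_force: 58.8
```

>>> {"api": "servo_tool", "payload": {
  "increments": [
    [0,0,0,-0.01,0,0,0],
    [0,0,0,-0.03,0,0,0],
    [0,0,0,-0.06,0,0,0],
    [0,0,0,-0.09,0,0,0],
    [0,0,0,-0.11,0,0,0],
    [0,0,0,-0.11,0,0,0],
    [0,0,0,-0.11,0,0,0]
  ]
}}

```text
clock: 17.48
position: [453.9, 231.1, 120.0]
ee_rot: [-0.087, 0.996, -0.0, -0.001]
contact_force: [-0.3, -0.0, -0.4]
gripper_width: 10.6
grasp_force: 58.6
```

```bash
python3 - <<'E'
from h import *
go(472.3,-296.3,121,96.9)
E
```

```text
t17.5 pos [453.9 231.1 120. ] yang 99.94 tilt -1.0000 q6 -2.19 w 10.6 F [-0.3 -0.  -0.4] 
  d(m) [0.0729, -0.5226, -0.0007] rv [-0.03 -0.08  3.04]
```

>>> {"api": "servo_tool", "payload": {
  "increments": [
    [0,0.003,-0.02,0,0,0,0],
    [0,0.009,-0.065,0,0,0,0],
    [0,0.017,-0.12,0,0,0,0],
    [0,0.024,-0.175,0,0,0,0.5],
    [0,0.032,-0.23,0,0,0,1],
    [0,0.04,-0.285,0,0,0,1.5],
    [0,0.047,-0.34,0,0,0,2],
    [0,0.055,-0.395,0,0,0,2.5],
    [0,0.063,-0.45,0,0,0,3],
    [0,0.07,-0.5,0,0,0,3],
    [0,0.073,-0.5225,0,0,0,3],
    [0,0.073,-0.5225,0,0,0,3]
  ]
}}

```text
clock: 18.98
position: [471.3, -297.5, 119.4]
ee_rot: [-0.059, 0.998, 0.001, -0.001]
contact_force: [-0.3, -0.2, 0.4]
gripper_width: 10.8
grasp_force: 58.6
```

>>> {"api": "servo_tool", "payload": {
  "increments": [
    [0,0,0,0.02,0,0,0],
    [0,0,0,0.045,0,0,0],
    [0,0,0,0.07,0,0,0],
    [0,0,0,0.085,0,0,0],
    [0,0,0,0.09,0,0,0],
    [0,0,0,0.09,0,0,0]
  ]
}}

```text
clock: 19.73
position: [473.1, -295.6, 30.9]
ee_rot: [-0.061, 0.998, -0.0, -0.0]
contact_force: [-1.2, -0.4, -0.3]
gripper_width: 10.7
grasp_force: 58.6
```

```bash
python3 - <<'E'
from h import *
go(472.3,-296.3,11.5,96.9)
E
```

```text
t19.7 pos [ 473.1 -295.6   30.9] yang 96.98 tilt -1.0000 q6 -1.18 w 10.7 F [-1.2 -0.4 -0.3] 
  d(m) [0.0009, -0.0005, 0.0194] rv [-0.01 -0.    0.08]
```

>>> {"api": "servo_tool", "payload": {
  "increments": [
    [0,0.0005,-0.0005,0.006,0,0,0],
    [0,0.0005,-0.0005,0.012,0,0,0],
    [0,0.0005,-0.0005,0.016,0,0,0],
    [0,0.0005,-0.0005,0.0185,0,0,0],
    [0,0.0005,-0.0005,0.0195,0,0,0],
    [0,0.0005,-0.0005,0.0195,0,0,0],
    [0,0.0005,-0.0005,0.0195,0,0,0]
  ]
}}

```text
clock: 20.6
position: [472.7, -296.3, 11.4]
ee_rot: [-0.061, 0.998, -0.0, 0.0]
contact_force: [-0.2, 0.6, -0.5]
gripper_width: 10.1
grasp_force: 58.6
```

>>> {"api": "servo_tool", "payload": {
  "increments": [
    [0,0,0,0.0005,0,0,0],
    [0.1,0,0,0.0005,0,0,0],
    [0.2,0,0,0,0,0,0],
    [0.33,0,0,0,0,0,0],
    [0.33,0,0,0,0,0,0],
    [0.33,0,0,-0.01,0,0,0],
    [0.33,0,0,-0.03,0,0,0],
    [0.33,0,0,-0.06,0,0,0],
    [0.33,0,0,-0.09,0,0,0],
    [0.33,0,0,-0.11,0,0,0],
    [0.33,0,0,-0.11,0,0,0],
    [0.33,0,0,-0.11,0,0,0]
  ]
}}

```text
clock: 22.1
position: [472.0, -296.0, 120.7]
ee_rot: [-0.061, 0.998, 0.0, -0.0]
contact_force: [0.5, 0.3, -0.3]
gripper_width: 28.2
grasp_force: 0.0
```

```bash
python3 - <<'E'
from chk import *
check('w9.png')
go(443.4,271.7,121,98.9)
E
```

```text
net 0.75 [326. 206.] k 64.7 across -0.3
net 0.65 [277. 204.] k 22.7 across -1.9
t22.2 pos [ 471.8 -296.   120.2] yang 96.95 tilt -1.0000 q6 -1.18 w 28.2 F [ 0.4 -0.3 -0. ] 
  d(m) [-0.0405, 0.567, -0.0003] rv [ 0.07 -0.12 -1.95]
```

>>> {"api": "servo_tool", "payload": {
  "increments": [
    [0.33,-0.001,0.03,0,0,0,0],
    [0.33,-0.006,0.09,0,0,0,0],
    [0.33,-0.01,0.15,0,0,0,0],
    [0.33,-0.014,0.21,0,0,0,0],
    [0.33,-0.019,0.27,0,0,0,-1],
    [0.33,-0.023,0.33,0,0,0,-2],
    [0.33,-0.028,0.39,0,0,0,-2],
    [0.33,-0.032,0.45,0,0,0,-2],
    [0.33,-0.036,0.51,0,0,0,-2],
    [0.33,-0.04,0.555,0,0,0,-2],
    [0.33,-0.0405,0.567,0,0,0,-2],
    [0.33,-0.0405,0.567,0,0,0,-2]
  ]
}}

```text
clock: 23.7
position: [443.5, 271.3, 120.4]
ee_rot: [-0.079, 0.997, -0.001, -0.001]
contact_force: [0.6, -0.5, -0.4]
gripper_width: 28.3
grasp_force: 0.0
```

```bash
python3 - <<'E'
from boats import *
np.set_printoptions(precision=2,suppress=True)
s=arm.read_state(); im=save('wrist','w10.png');c=cam(im,s)
for d in arm.spot_point('wrist','boat_a')[:4]: print('net',round(d['p'],2),np.round(d['centre']),back(c,d['centre'],18)[0])
print(boats(im,c,(140,246,150,480),98.9,thr=180)[:,:8])
go(443.4,271.7,12,98.9)
E
```

```text
net 0.97 [325. 212.] [441.91 314.61  18.  ]
net 0.68 [277. 204.] [440.98 272.12  18.  ]
[[443.6  271.83  -0.13   0.   268.   172.    18.    71.  ]
 [439.77 315.44   0.94   0.   319.   176.    19.    70.  ]]
t23.8 pos [443.7 270.  120.8] yang 98.90 tilt -1.0000 q6 -2.27 w 28.1 F [-0.2 -0.4  0.2] 
  d(m) [-0.0001, 0.0018, 0.1088] rv [-0.06 -0.09 -0.  ]
```

>>> {"api": "servo_tool", "payload": {
  "increments": [
    [0.33,0,0.001,0.03,0,0,0],
    [0.33,0,0.001,0.06,0,0,0],
    [0.33,0,0.001,0.08,0,0,0],
    [0.33,0,0.001,0.095,0,0,0],
    [0.33,0,0.001,0.104,0,0,0],
    [0.33,0,0.001,0.1085,0,0,0],
    [0.33,0,0.001,0.1085,0,0,0],
    [0.33,0,0.001,0.1085,0,0,0]
  ]
}}

```text
clock: 24.8
position: [444.2, 272.8, 13.4]
ee_rot: [-0.078, 0.997, 0.0, 0.0]
contact_force: [0.2, 0.5, 0.7]
gripper_width: 28.4
grasp_force: 0.0
```

>>> {"api": "servo_tool", "payload": {
  "increments": [
    [0.3,0,-0.0005,0.001,0,0,0],
    [0.2,0,-0.001,0.0015,0,0,0],
    [0.1,0,-0.001,0.0015,0,0,0],
    [0,0,-0.001,0.0015,0,0,0],
    [0,0,-0.001,0.0015,0,0,0],
    [0,0,-0.001,0.0015,0,0,0]
  ]
}}

```text
clock: 25.55
position: [444.1, 271.4, 11.5]
ee_rot: [-0.078, 0.997, 0.0, 0.0]
contact_force: [-0.9, -0.9, 4.0]
gripper_width: 10.3
grasp_force: 58.7
```

>>> {"api": "servo_tool", "payload": {
  "increments": [
    [0,0,0,-0.01,0,0,0],
    [0,0,0,-0.03,0,0,0],
    [0,0,0,-0.06,0,0,0],
    [0,0,0,-0.09,0,0,0],
    [0,0,0,-0.11,0,0,0],
    [0,0,0,-0.11,0,0,0],
    [0,0,0,-0.11,0,0,0]
  ]
}}

```text
clock: 26.42
position: [443.5, 271.0, 120.6]
ee_rot: [-0.078, 0.997, -0.0, -0.001]
contact_force: [-1.3, -0.6, -0.9]
gripper_width: 10.8
grasp_force: 58.6
```

```bash
python3 - <<'E'
from h import *
go(477.3,-337.9,121,96.9)
E
```

```text
t26.4 pos [443.5 271.  120.6] yang 98.94 tilt -1.0000 q6 -2.28 w 10.8 F [-1.3 -0.6 -0.9] 
  d(m) [0.0612, -0.6068, -0.0001] rv [-0.03 -0.07  2.04]
```

>>> {"api": "servo_tool", "payload": {
  "increments": [
    [0,0.003,-0.03,0,0,0,0],
    [0,0.009,-0.085,0,0,0,0],
    [0,0.0145,-0.145,0,0,0,0],
    [0,0.0205,-0.205,0,0,0,0.5],
    [0,0.0265,-0.265,0,0,0,1],
    [0,0.0325,-0.325,0,0,0,1],
    [0,0.0385,-0.385,0,0,0,1.5],
    [0,0.0445,-0.445,0,0,0,2],
    [0,0.0505,-0.505,0,0,0,2],
    [0,0.0565,-0.565,0,0,0,2],
    [0,0.061,-0.6,0,0,0,2],
    [0,0.061,-0.607,0,0,0,2]
  ]
}}

```text
clock: 27.92
position: [477.2, -339.4, 119.2]
ee_rot: [-0.059, 0.998, 0.001, -0.001]
contact_force: [0.1, -0.0, -0.3]
gripper_width: 10.8
grasp_force: 58.6
```

>>> {"api": "servo_tool", "payload": {
  "increments": [
    [0,0,0,0,0,0,0],
    [0,0,0,0.02,0,0,0],
    [0,0,0,0.045,0,0,0],
    [0,0,0,0.07,0,0,0],
    [0,0,0,0.085,0,0,0],
    [0,0,0,0.09,0,0,0],
    [0,0,0,0.09,0,0,0]
  ]
}}

```text
clock: 28.8
position: [478.7, -337.4, 31.6]
ee_rot: [-0.061, 0.998, -0.0, 0.0]
contact_force: [-0.0, 0.5, 0.1]
gripper_width: 10.7
grasp_force: 58.6
```

```bash
python3 - <<'E'
from h import *
go(477.3,-337.9,11.5,96.9)
E
```

```text
t28.8 pos [ 478.7 -337.4   31.6] yang 97.00 tilt -1.0000 q6 -1.11 w 10.7 F [-0.   0.5  0.1] 
  d(m) [0.0014, -0.0003, 0.0201] rv [-0.02  0.01  0.1 ]
```

>>> {"api": "servo_tool", "payload": {
  "increments": [
    [0,0.001,-0.0005,0.006,0,0,0],
    [0,0.001,-0.0005,0.012,0,0,0],
    [0,0.001,-0.0005,0.016,0,0,0],
    [0,0.001,-0.0005,0.0185,0,0,0],
    [0,0.001,-0.0005,0.0195,0,0,0],
    [0,0.001,-0.0005,0.0195,0,0,0],
    [0,0.001,-0.0005,0.0195,0,0,0]
  ]
}}

```text
clock: 29.68
position: [477.5, -338.3, 11.9]
ee_rot: [-0.061, 0.998, -0.0, 0.0]
contact_force: [-0.0, 0.3, -0.1]
gripper_width: 10.6
grasp_force: 58.6
```

>>> {"api": "servo_tool", "payload": {
  "increments": [
    [0,0,0,0.0005,0,0,0],
    [0,0,0,0.0007,0,0,0],
    [0.1,0,0,0.0005,0,0,0],
    [0.2,0,0,0,0,0,0],
    [0.33,0,0,0,0,0,0],
    [0.33,0,0,0,0,0,0],
    [0.33,0,0,-0.01,0,0,0],
    [0.33,0,0,-0.03,0,0,0],
    [0.33,0,0,-0.06,0,0,0],
    [0.33,0,0,-0.09,0,0,0],
    [0.33,0,0,-0.11,0,0,0],
    [0.33,0,0,-0.11,0,0,0]
  ]
}}

```text
clock: 31.18
position: [478.6, -338.8, 124.2]
ee_rot: [-0.061, 0.998, -0.001, 0.002]
contact_force: [-0.7, -0.2, -0.6]
gripper_width: 28.5
grasp_force: 0.0
```

```bash
python3 - <<'E'
from chk import *
check('w11.png')
go(439.5,315.2,121,99.9)
E
```

```text
net 0.89 [326. 203.] k 21.8 across -0.1
net 0.84 [274. 200.] k -23.5 across -3.2
net 0.65 [375. 204.] k 64.5 across 1.0
t31.3 pos [ 477.  -338.   121.5] yang 96.94 tilt -1.0000 q6 -1.11 w 28.2 F [ 0.1 -0.5  0.1] 
  d(m) [-0.0417, 0.653, 0.0009] rv [ 0.03 -0.01 -2.96]
```

>>> {"api": "servo_tool", "payload": {
  "increments": [
    [0.33,-0.002,0.04,0,0,0,0],
    [0.33,-0.006,0.1,0,0,0,0],
    [0.33,-0.01,0.16,0,0,0,0],
    [0.33,-0.014,0.22,0,0,0,0],
    [0.33,-0.018,0.28,0,0,0,-1],
    [0.33,-0.022,0.34,0,0,0,-2],
    [0.33,-0.026,0.4,0,0,0,-3],
    [0.33,-0.03,0.46,0,0,0,-3],
    [0.33,-0.034,0.52,0,0,0,-3],
    [0.33,-0.038,0.58,0,0,0,-3],
    [0.33,-0.0415,0.635,0,0,0,-3],
    [0.33,-0.0415,0.653,0,0,0,-3]
  ]
}}

```text
clock: 32.78
position: [438.7, 317.4, 120.4]
ee_rot: [-0.088, 0.996, -0.001, -0.001]
contact_force: [0.0, -0.7, 0.2]
gripper_width: 28.1
grasp_force: 0.0
```

>>> {"api": "servo_tool", "payload": {
  "increments": [
    [0.33,0,0,0,0,0,0],
    [0.33,0,0,0,0,0,0],
    [0.33,0,0,0,0,0,0]
  ]
}}

```text
clock: 33.15
position: [439.5, 313.5, 121.7]
ee_rot: [-0.086, 0.996, -0.0, -0.0]
contact_force: [0.5, -0.3, 0.1]
gripper_width: 28.1
grasp_force: 0.0
```

```bash
python3 - <<'E'
from boats import *
np.set_printoptions(precision=2,suppress=True)
s=arm.read_state(); im=save('wrist','w12.png');c=cam(im,s)
print(boats(im,c,(140,246,150,480),98.9,thr=180)[:,:8])
go(439.7,315.1,12,99.9)
E
```

```text
[[439.4  314.71   0.93   0.   269.   172.    18.    70.  ]]
t33.2 pos [439.6 313.7 121.9] yang 99.87 tilt -1.0000 q6 -2.32 w 28.3 F [-0.1 -0.1  0.1] 
  d(m) [-0.0004, 0.0014, 0.1099] rv [-0.01 -0.01 -0.03]
```

>>> {"api": "servo_tool", "payload": {
  "increments": [
    [0.33,0,0.001,0.03,0,0,0],
    [0.33,0,0.001,0.06,0,0,0],
    [0.33,0,0.001,0.08,0,0,0],
    [0.33,0,0.001,0.095,0,0,0],
    [0.33,0,0.001,0.104,0,0,0],
    [0.33,0,0.001,0.1085,0,0,0],
    [0.33,0,0.001,0.1095,0,0,0],
    [0.33,0,0.001,0.1095,0,0,0]
  ]
}}

```text
clock: 34.2
position: [439.5, 316.2, 12.8]
ee_rot: [-0.087, 0.996, 0.0, 0.0]
contact_force: [-0.7, 1.1, 0.2]
gripper_width: 28.1
grasp_force: 0.0
```

>>> {"api": "servo_tool", "payload": {
  "increments": [
    [0.3,0,-0.0005,0.0005,0,0,0],
    [0.2,0,-0.001,0.001,0,0,0],
    [0.1,0,-0.001,0.001,0,0,0],
    [0,0,-0.001,0.001,0,0,0],
    [0,0,-0.001,0.001,0,0,0],
    [0,0,-0.001,0.001,0,0,0]
  ]
}}

```text
clock: 34.95
position: [439.6, 315.0, 11.6]
ee_rot: [-0.087, 0.996, 0.0, 0.0]
contact_force: [-0.6, 0.1, 4.1]
gripper_width: 10.8
grasp_force: 58.8
```

>>> {"api": "servo_tool", "payload": {
  "increments": [
    [0,0,0,-0.01,0,0,0],
    [0,0,0,-0.03,0,0,0],
    [0,0,0,-0.06,0,0,0],
    [0,0,0,-0.09,0,0,0],
    [0,0,0,-0.11,0,0,0],
    [0,0,0,-0.11,0,0,0],
    [0,0,0,-0.11,0,0,0]
  ]
}}

```text
clock: 35.83
position: [438.9, 314.4, 120.5]
ee_rot: [-0.087, 0.996, -0.0, -0.001]
contact_force: [-1.7, -0.3, -0.2]
gripper_width: 10.5
grasp_force: 58.6
```

```bash
python3 - <<'E'
from h import *
go(482.4,-379.6,121,96.9)
E
```

```text
t35.8 pos [438.9 314.4 120.5] yang 99.94 tilt -1.0000 q6 -2.32 w 10.5 F [-1.7 -0.3 -0.2] 
  d(m) [0.077, -0.6911, 0.0] rv [-0.04 -0.08  3.04]
```

>>> {"api": "servo_tool", "payload": {
  "increments": [
    [0,0.003,-0.03,0,0,0,0],
    [0,0.009,-0.085,0,0,0,0],
    [0,0.016,-0.145,0,0,0,0],
    [0,0.023,-0.205,0,0,0,0.5],
    [0,0.0295,-0.265,0,0,0,1],
    [0,0.036,-0.325,0,0,0,1.5],
    [0,0.043,-0.385,0,0,0,2],
    [0,0.0495,-0.445,0,0,0,2.5],
    [0,0.056,-0.505,0,0,0,3],
    [0,0.063,-0.565,0,0,0,3],
    [0,0.07,-0.625,0,0,0,3],
    [0,0.077,-0.691,0,0,0,3]
  ]
}}

```text
clock: 37.33
position: [482.1, -376.8, 119.6]
ee_rot: [-0.061, 0.998, 0.001, -0.001]
contact_force: [1.9, 1.4, 0.2]
gripper_width: 10.4
grasp_force: 58.6
```

>>> {"api": "servo_tool", "payload": {
  "increments": [
    [0,0,0,0,0,0,0],
    [0,0,0,0,0,0,0],
    [0,0,0,0.02,0,0,0],
    [0,0,0,0.045,0,0,0],
    [0,0,0,0.07,0,0,0],
    [0,0,0,0.085,0,0,0],
    [0,0,0,0.09,0,0,0],
    [0,0,0,0.09,0,0,0]
  ]
}}

```text
clock: 38.33
position: [483.2, -374.8, 31.6]
ee_rot: [-0.061, 0.998, -0.0, 0.0]
contact_force: [-0.6, -0.8, -0.3]
gripper_width: 10.5
grasp_force: 58.7
```

```bash
python3 - <<'E'
from h import *
go(482.4,-379.6,11.5,96.9)
E
```

```text
t38.3 pos [ 483.2 -374.8   31.6] yang 97.00 tilt -1.0000 q6 -1.05 w 10.5 F [-0.6 -0.8 -0.3] 
  d(m) [0.0014, -0.0046, 0.0201] rv [-0.01  0.01  0.1 ]
```

>>> {"api": "servo_tool", "payload": {
  "increments": [
    [0,0.001,-0.0045,0,0,0,0],
    [0,0.001,-0.0045,0,0,0,0],
    [0,0.001,-0.0045,0.006,0,0,0],
    [0,0.001,-0.0045,0.012,0,0,0],
    [0,0.001,-0.0045,0.016,0,0,0],
    [0,0.001,-0.0045,0.0185,0,0,0],
    [0,0.001,-0.0045,0.0197,0,0,0],
    [0,0.001,-0.0045,0.0197,0,0,0],
    [0,0.001,-0.0045,0.0197,0,0,0]
  ]
}}

```text
clock: 39.45
position: [481.5, -379.7, 11.6]
ee_rot: [-0.061, 0.998, 0.0, -0.0]
contact_force: [0.8, 0.8, 3.6]
gripper_width: 10.6
grasp_force: 59.1
```

Seated with light contact, so I'll release and back off.

>>> {"api": "servo_tool", "payload": {
  "increments": [
    [0.1,0,0,0,0,0,0],
    [0.2,0,0,0,0,0,0],
    [0.33,0,0,0,0,0,0],
    [0.33,0,0,0,0,0,0],
    [0.33,0,0,-0.01,0,0,0],
    [0.33,0,0,-0.03,0,0,0],
    [0.33,0,0,-0.06,0,0,0],
    [0.33,0,0.02,-0.09,0,0,0],
    [0.33,0,0.05,-0.11,0,0,0],
    [0.33,0,0.06,-0.11,0,0,0],
    [0.33,0,0.06,-0.11,0,0,0],
    [0.33,0,0.06,-0.11,0,0,0]
  ]
}}

```text
clock: 40.95
position: [476.2, -320.4, 120.6]
ee_rot: [-0.061, 0.998, 0.0, -0.0]
contact_force: [-0.2, -0.7, 0.1]
gripper_width: 27.9
grasp_force: 0.0
```

>>> {"api": "servo_tool", "payload": {
  "increments": [
    [0.33,0,0,0,0,0,0],
    [0.33,0,0,0,0,0,0]
  ]
}}

```text
clock: 41.2
position: [475.0, -320.6, 121.1]
ee_rot: [-0.06, 0.998, 0.0, -0.0]
contact_force: [-0.2, -1.5, 0.4]
gripper_width: 28.1
grasp_force: 0.0
```

```bash
python3 - <<'E'
from chk import *
check('w13.png'); print(arm.read_state()['contact_force'])
E
```

```text
net 0.98 [207. 208.] k -63.1 across 1.3
net 0.9 [305. 204.] k 22.2 across -1.6
net 0.62 [255. 203.] k -21.1 across -2.9
net 0.57 [352. 206.] k 63.1 across 0.1
net 0.57 [545. 233.] k 237.4 across 25.1
[0.03 0.15 0.74]
```

View pics/w13.png

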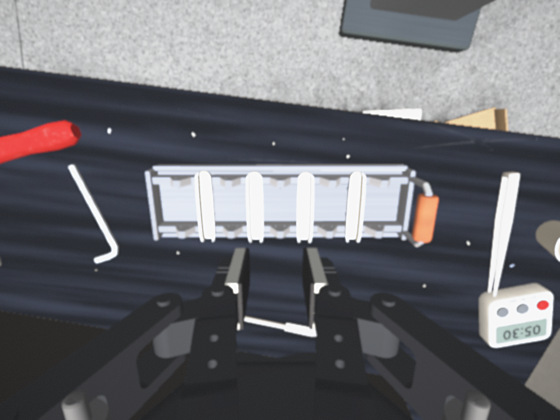

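All four boats lie square across both rails at columns 206, 255, 305 and 355, and the gripper is clear of them. Handing in.

```bash
python3 -c "
from bench import arm
print(arm.job_done())"
```

```text
the job is handed in; nothing more can be done
None
```

I moved all four boats to the furnace rack in the weighing rack's sequence and handed the job in; the final picture shows each seated square across both rails, within about 3 mm of its seat, but the hand-in returned no verdict.

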